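Space and hold a painted panel in its floater frame

TASK

The small painted panel lies off-centre in its floater frame. Stand the loose wooden spacer upright in the one side gap that is already wide enough for it, down on the frame's ledge and midway along the side, without shifting the panel first, and let go of the spacer. Then push the panel sideways against it, firmly but gently, until panel, spacer and frame rail are closed up flush and the gap is even on both sides, and finish while still holding the panel pressed there; leave the jar, the tub and the brush pot where they stand.

Things in the scene. Friction and masses are not known exactly. Their poses are not given: they have to be found in the camera images.
- frame: Dark wooden floater frame lying face up, fixed to a plywood board 236 (x) by 214 (y) by 12 mm on the bench; cannot move. Origin: centre of the board's underside, z up. Opening 186 mm along x, 164 along y. An inner ledge, top 18 mm above the bench, carries the panel and floors the gaps. In both end gaps (x +-81 to +-93 mm, y within 40) a fixed spacer already stands, top 70 mm above the bench.
- rail_left (a point): Middle of the side rail on the frame's +y side: the top of its inner face, 82 mm from the frame's centre and 34 mm above the bench. The rail runs along the frame's x, 10 mm wide; outside it only wooden cleats 22 mm high, at 49 to 83 mm either way from its middle.
- rail_right (a point): The same point of the opposite rail, on the frame's -y side.
- panel: Loose painted panel in the frame, 160 (x) by 140 (y) by 28 mm, about 0.5 kg, axes parallel to the frame's. Origin: centre of its underside. Its top is 46 mm above the bench, 12 mm proud of the rails. The end spacers leave it 1 mm at each end: it slides only along y, friction 2 to 5 N (push level, it can tip up). It starts 5 to 8 mm off-centre, either way: side gaps 17 to 20 and 4 to 7 mm; centred, both are 12 mm.
- spacer: Loose plain wooden spacer, a strip 100 mm long (x), 12 thick (y), 52 high (z), about 45 g, standing on its long narrow edge on the bench, on the other side of the robot's middle from the frame. Origin: centre of its underside. Stood in a side gap, parallel to the rail, its top is 70 mm above the bench, 24 mm above the panel's top, so it can be held by its upper part.
- jar: Bystander: square paint jar with black lid, 60 mm wide, 99 mm high, beyond the work. Origin: centre of its underside.
- tub: Bystander: round white plastic tub, 112 mm across, 65 mm high, out to the robot's right. Origin: centre of its underside.
- brushpot: Bystander: glass jar of brushes, 76 mm across, 85 mm high (brushes up to 230 mm), out to the robot's left. Origin: centre of its underside.
Things that resemble listed ones, but are neither listed nor needed, are in the scene too. There is more than one size of the spacer; the one meant has the size given above.

How it is judged:
By the outcome, as a careful person would: the job done as asked, in the order asked, and still so for the second after the job is handed in, while the arm keeps its last pose, push and grip.
It also fails if it takes over 50 s, if anything falls off the work surface, if the arm or the gripper's body presses on something with over 40 N, if the wrist force passes 120 N, or if a joint passes its speed limit or range.

ROBOT

A 6-joint arm with a two-finger parallel gripper is mounted at the origin on the work surface. World frame = base frame: x ahead of the robot, y to its left, z up, the work surface at z = 0. Lengths are in mm, angles in rad, forces in N, time in s.
With the tool pointing down it reaches from about 275 to 850 mm from the base axis. Payload 19 kg.
Tool frame: the origin (TCP) lies at the very end of the fingers, on their centre line; the grasp point (between the pads) lies 19 mm behind it; z points along the fingers, y is the line along which they close (so a half turn about z gives the same grasp; the last joint's range is limited). The gripper opens to 85 mm and grips with 20 to 120 N. Pads are 22 mm wide; open, the fingers measure 114 mm over their backs; the gripper's body (76 mm by 85 mm) begins 54 mm behind the grasp point. The pads swing forward as they close: fully open they stand 13 mm farther back than shut.
Start: joints at [-1.353, 0.15, 1.437, -0, 1.554, -0.134], TCP at [198.111, -539.761, 231.267] pointing down, gripper open.
Joint ranges: [-2.8, 2.8], [-0.68, 2.1], [0.12, 2.68], [-1.39, 4.53], [0.16, 2.79], [-2.81, 2.81]. Speed limits (rad/s): [1.89, 1.89, 2.22, 3.01, 3.01, 3.01].

INTERFACE

Orientations are given as a unit quaternion [x, y, z, w].
In Python, from plant import bot gives the robot as it stands.
- The arm moves only by the tool carry_out, never from a script. Its argument "deltas" is a list of rows, each a list of 3 entries, a list of its own where there are three numbers: the shift along the tool's x, y, z in mm, then the turn, a rotation vector about the tool's x, y, z in rad, then the finger opening in mm, from 0 to 85.4. A call has exactly 8 rows; each row shifts and turns the commanded pose from where the row before left it, along the tool's axes as they then stand; what a row does not reach is not made up. A row lasts 1/10 s, in which the tool goes at most 50 mm and 8.59 degrees, less where a joint would pass 70% of its speed; a pose out of reach is approached as far as the arm can. A call is refused whole if a number of a shift passes 50 or a number of a turn 0.15, either way. A call with a gripper value outside its range is refused whole. The fingers move at their own pace and stop on an object; "newtons" is the grip in N (left out, the last holds). Time passes only in rows, so rows that do not move let the fingers close, or fill a call up. It gives the time, the measured TCP pose, the force, the opening and the grip force at its end, in the units of the state.
- bot.get_state(): the state, without advancing time (a new reading comes with each control period).
- bot.capture(name): name is "scene" or "top" or "wrist"; returns a dict with "frame" (480x640x3 uint8, blue, green, red), "vfov" (degrees; the focal length in pixels is half the picture's height over the tangent of half this angle, whatever the lens; pixels are square), "cx", "cy" (the principal point, pixels), "k1" (the pictures are not rectified: a ray, as slopes to the right and down, at radius r is drawn at 1 + k1 r^2 times it, then the intrinsics apply), "xyz" and "attitude" of the camera in the world. Camera axes: x right, y up, looking along -z (the intrinsics and any distortion apply to the point x, -y, -z); pixel columns grow to the right and rows downward; lengths in mm; the calibration is good to about 2 mm. A picture is of the moment at which its call begins. There is no depth.
- bot.hand_in(): hands the job in; it is judged then, once.
Trained networks look in a picture, given as the dict that the camera call returned (one of the last four; its "shot" number tells which), for a name from the list of things; names that differ only in an ending like _2 or _b are one class to them, and where a whole thing is asked for, a point or a joint stands for the part that bears it (a point fixed in the world has none). Each returns a list of dicts, best first, with "confidence" (0 to 1); they miss things now and then, are a little off and sometimes report something else, mostly with a low value. They report only what shows in the picture. A call takes as long as a camera call. They do not tell look-alikes from the thing itself.
- bot.find_in(picture, name): "xyz" ([x, y, z] in mm, in world coordinates, good to about 4 mm: the middle of the surface that is visible of it).
- bot.silhouettes(picture, name): "pixels" (480x640 bool, what is visible of it).
The state is a dict: "time_s": time; "joint_positions": joint angles; "joint_velocities": joint speeds; "joint_efforts": joint torques, N m; "position": TCP position; "orientation": TCP orientation; "contact_force": force on the tool from outside, world axes, zero at the start; "wrist_torque": the same for the moment, N m; "opening": finger opening in mm; "gripper_force": force on a finger pad.
Only numpy, scipy, OpenCV 4.12 (cv2) and the standard library are available. Lean on these libraries where they do the work, as an engineer would, in place of code of your own. Each camera call takes 0.05 s, during which the arm holds its last target. There are 200 camera calls.

## Working session

There is one attempt and no reset: what is moved stays moved. The work goes in short steps, Python scripts to look and compute and a tool call to move; the robot and the scene stay as the last step left them, time stands still between calls to the robot, and variables do not carry over. Pictures are saved under pics/ and viewed, at most 10 in all, crops included, and the job is handed in when it is done.

Besides the shell and the picture viewer there is one more tool, called after "Call:" as a command line: name --argument value ..., lists and objects as JSON in quotes. carry_out: Moves the arm, as the interface text tells. Its arguments: {"type":"object","properties":{"deltas":{"type":"array"},"newtons":{"type":"number"}},"required":["deltas"]}

```bash
mkdir -p pics; cat > h.py <<'E'
import numpy as np, cv2
from scipy.spatial.transform import Rotation as R
from plant import bot
def cam(p):
    f=240/np.tan(np.radians(p['vfov'])/2)
    a=np.array(p['attitude'],float)
    M=R.from_quat(a).as_matrix() if a.size==4 else a.reshape(3,3)
    return f,M,np.array(p['xyz'],float)
def proj(p,X):
    f,M,c=cam(p); v=(np.atleast_2d(X)-c)@M
    s=np.c_[v[:,0]/-v[:,2],-v[:,1]/-v[:,2]]
    s=s*(1+p['k1']*(s**2).sum(1,keepdims=True))
    return s*f+[p['cx'],p['cy']]
def back(p,uv,z):
    f,M,c=cam(p); d=(np.atleast_2d(np.array(uv,float))-[p['cx'],p['cy']])/f
    s=d.copy()
    for _ in range(20): s=d/(1+p['k1']*(s**2).sum(1,keepdims=True))
    r=np.c_[s[:,0],-s[:,1],-np.ones(len(s))]@M.T
    t=(z-c[2])/r[:,2]
    return c+r*t[:,None]
E
python3 - <<'E'
from h import *
np.set_printoptions(precision=1,suppress=True)
print(bot.get_state())
for n in ["top","scene"]:
    p=bot.capture(n); cv2.imwrite(f"pics/{n}0.png",p['frame'])
    print(n,{k:p[k] for k in p if k!='frame'})
    for t in ["frame","panel","spacer","rail_left","rail_right","jar","tub","brushpot"]:
        try: print(t,[(np.round(d['xyz']),round(d['confidence'],2)) for d in bot.find_in(p,t)])
        except Exception as e: print(t,e)
E
```

```text
{'time_s': 0.0, 'joint_positions': array([-1.4,  0.2,  1.4, -0. ,  1.6, -0.1]), 'joint_velocities': array([-0., -0., -0., -0., -0., -0.]), 'joint_efforts': array([  0. , -71.3, -57.1,  -0. ,   0. ,  -0. ]), 'position': array([ 198.1, -539.6,  230.7]), 'orientation': array([ 1. ,  0.2, -0. , -0. ]), 'contact_force': array([-0.,  0.,  0.]), 'wrist_torque': array([-0., -0.,  0.]), 'gripper_force': 0.0, 'opening': 85.18779192037418}
top {'vfov': 51.11320288176568, 'cx': 317.13232106560105, 'cy': 237.17666141050202, 'k1': -0.06307247059500332, 'xyz': array([ 370.1,   14. , 1277.8]), 'attitude': array([ 0.1, -0.1, -0.7,  0.7]), 'shot': 1}
frame [(array([ 501., -182.,   21.]), 0.67)]
panel [(array([ 514., -169.,   46.]), 0.58)]
spacer [(array([413., 210.,  74.]), 0.92), (array([ 516., -170.,   44.]), 0.69), (array([616., 260.,  76.]), 0.63), (array([552., 144.,  54.]), 0.5), (array([ 498., -184.,   18.]), 0.31)]
rail_left [(array([ 497., -183.,   16.]), 0.63)]
rail_right [(array([ 498., -185.,   16.]), 0.7)]
jar [(array([768.,  50.,  85.]), 0.63), (array([ 502., -186.,   19.]), 0.26)]
tub [(array([ 542., -464.,   42.]), 0.61), (array([530., 487.,  65.]), 0.46)]
brushpot [(array([532., 488.,  66.]), 0.59)]
scene {'vfov': 52.78357438174316, 'cx': 316.6840069586596, 'cy': 242.58180725652844, 'k1': -0.10982619781305712, 'xyz': array([1074.5,  544.7,  884.9]), 'attitude': array([0.1, 0.3, 0.9, 0.3]), 'shot': 2}
frame [(array([ 580., -131.,   30.]), 0.74)]
panel [(array([ 519., -156.,   46.]), 0.93)]
spacer [(array([422., 218.,  46.]), 0.91), (array([ 519., -154.,   43.]), 0.7), (array([563., 148.,  41.]), 0.67), (array([630., 279.,  56.]), 0.66)]
rail_left [(array([ 584., -129.,   28.]), 0.72)]
rail_right [(array([ 583., -129.,   30.]), 0.89)]
jar [(array([797.,  74.,  70.]), 0.84), (array([ 579., -131.,   29.]), 0.42)]
tub [(array([ 544., -456.,   42.]), 0.9)]
brushpot [(array([538., 490.,  71.]), 0.62)]
```

```bash
ls . pics
```

```text
.:
h.py
pics

pics:
scene0.png
top0.png
```

View pics/top0.png

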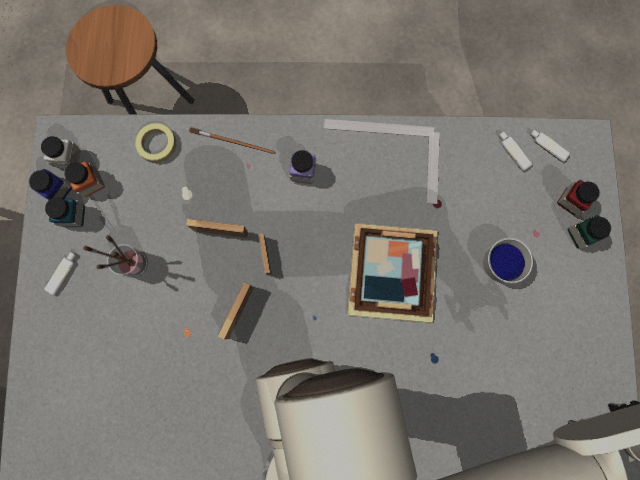

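View pics/scene0.png

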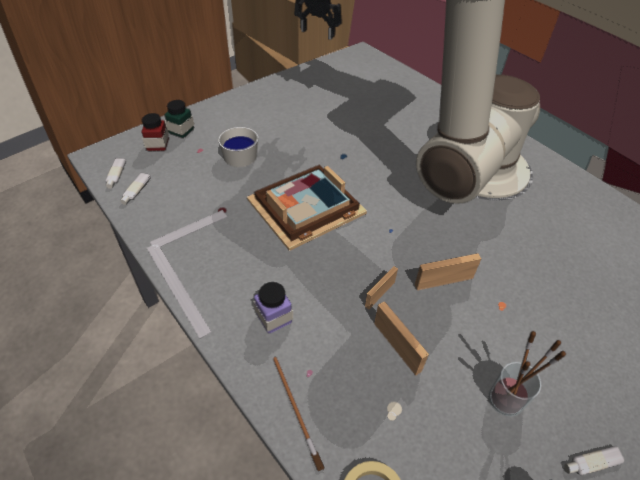

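The top view shows the frame at about (393,273) and three wooden strips at about (216,227), (265,254) and (235,312). The scene view shows the same three strips standing on edge. Next I measure the strips to pick out the right size, and crop the frame.

```bash
python3 - <<'E'
from h import *
np.set_printoptions(precision=1,suppress=True)
p=bot.capture("top")
for d in bot.silhouettes(p,"spacer"):
    m=d['pixels'].astype(np.uint8); ys,xs=np.nonzero(m)
    if len(xs)<20: continue
    q=cv2.boxPoints(cv2.minAreaRect(np.c_[xs,ys].astype(np.float32)))
    X=back(p,q,52)
    print(round(d['confidence'],2),len(xs),xs.mean(),ys.mean(),"px",q.ravel(),"L",np.linalg.norm(X[1]-X[0]),np.linalg.norm(X[2]-X[1]),"c",X.mean(0))
f=p['frame']
a=cv2.resize(f[210:345,175:285],None,fx=4,fy=4,interpolation=cv2.INTER_CUBIC)
b=cv2.resize(f[215:350,340:445],None,fx=4,fy=4,interpolation=cv2.INTER_CUBIC)
h=min(a.shape[0],b.shape[0]); cv2.imwrite("pics/crop1.png",np.hstack([a[:h,:390],b[:h,:410]]))
im=bot.capture("scene")
for d in bot.silhouettes(im,"spacer"):
    m=d['pixels'].astype(np.uint8); ys,xs=np.nonzero(m)
    if len(xs)<20: continue
    print("scene",len(xs),xs.mean(),ys.mean(),cv2.approxPolyDP(max(cv2.findContours(m,0,2)[0],key=len),4,True).reshape(-1,2).tolist())
E
```

```text
0.87 675 235.68148148148148 310.8177777777778 px [216.2 335.  244.1 281.9 254.6 287.4 226.6 340.5] L 143.53493672485828 29.232380965807216 c [414.1 211.1  52. ]
0.75 641 217.31201248049922 228.34165366614664 px [185.1 230.  186.5 218.7 248.1 226.4 246.7 237.7] L 29.082201219140575 156.83883409881113 c [618.6 266.   52. ]
0.6 269 265.2825278810409 255.33085501858736 px [258.4 234.4 265.2 233.3 272.1 274.6 265.3 275.8] L 17.159432978618053 104.9670691377815 c [553.4 142.3  52. ]
scene 564 380.88829787234044 287.2163120567376 [[394, 266], [368, 292], [366, 308], [393, 284]]
scene 1616 400.17945544554453 338.0649752475247 [[379, 304], [375, 324], [418, 373], [425, 351], [390, 308]]
scene 1522 447.2247043363995 271.34165571616296 [[479, 255], [421, 265], [416, 288], [471, 279]]
```

View pics/crop1.png

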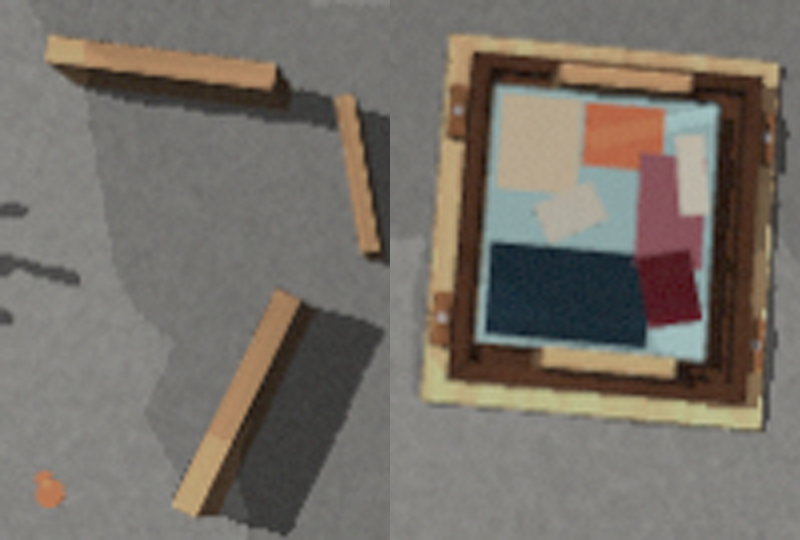

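The strip at (265,254) measures about 105 x 17 mm, so it's the 100 mm one. The other two are 143 mm or longer. In the crop the wide gap is on the image-right side (-y, rail_right), since the panel sits towards +y. Now I compute the yaws and an approach.

```bash
cat >> h.py <<'E'
def plan(pos,xdir,n,tilt=None,start=None):
    """target TCP pos, tool x axis heading (rad, world) pointing down; n rows; print row(s)"""
    s=bot.get_state(); p0=np.array(s['position']) if start is None else np.array(start[0]); R0=R.from_quat(s['orientation']) if start is None else start[1]
    x=np.array([np.cos(xdir),np.sin(xdir),0]); z=np.array([0,0,-1.]); y=np.cross(z,x)
    R1=R.from_matrix(np.c_[x,y,z])
    rv=(R0.inv()*R1).as_rotvec(); 
    print("rotvec total",np.round(rv,4),"per row",np.round(rv/n,4))
    for i in range(n):
        Ri=R0*R.from_rotvec(rv*i/n)
        print(i,np.round(Ri.inv().apply((np.array(pos)-p0)/n),1))
    return R1
def yaw(): 
    v=R.from_quat(bot.get_state()['orientation']).as_matrix(); return np.arctan2(v[1,0],v[0,0])
E
python3 - <<'E'
from h import *
np.set_printoptions(precision=3,suppress=True)
p=bot.capture("top")
S=back(p,[[258.4,234.4],[265.2,233.3],[272.1,274.6],[265.3,275.8]],52); print("spacer",S.mean(0),np.arctan2(*(S[1]-S[2])[[1,0]]))
q=np.array([(449,35),(779,64),(763,430),(421,402)],float)
q=np.c_[340+(q[:,0]-390)/4,215+q[:,1]/4]; B=back(p,q,12); print("frame",B,B.mean(0),np.linalg.norm(B-np.roll(B,-1,0),axis=1),np.arctan2(*(B[0]-B[3])[[1,0]]),np.arctan2(*(B[1]-B[2])[[1,0]]),np.arctan2(*(B[0]-B[1])[[1,0]])-np.pi/2)
print(bot.get_state()['orientation'],yaw())
plan([553,142,235],np.arctan2(*(S[1]-S[2])[[1,0]]),16)
E
```

```text
spacer [553.427 142.301  52.   ] 0.18780688537839646
frame [[ 640.906  -82.365   12.   ]
 [ 623.453 -295.499   12.   ]
 [ 390.157 -277.417   12.   ]
 [ 406.601  -63.473   12.   ]] [ 515.279 -179.688   12.   ] [213.847 233.995 214.575 235.065] -0.08045716077334053 -0.07735257383739114 -0.08170458138432357
[ 0.985  0.175 -0.    -0.   ] 0.3517627759010564
rotvec total [-0.     0.     0.164] per row [-0.    0.    0.01]
0 [ 35.5 -32.4  -0.2]
1 [ 35.2 -32.7  -0.2]
2 [ 34.8 -33.1  -0.2]
3 [ 34.5 -33.4  -0.2]
4 [ 34.1 -33.8  -0.2]
5 [ 33.8 -34.1  -0.2]
6 [ 33.4 -34.5  -0.2]
7 [ 33.1 -34.8  -0.2]
8 [ 32.7 -35.2  -0.2]
9 [ 32.4 -35.5  -0.2]
10 [ 32.  -35.8  -0.2]
11 [ 31.6 -36.1  -0.2]
12 [ 31.3 -36.5  -0.2]
13 [ 30.9 -36.8  -0.2]
14 [ 30.5 -37.1  -0.2]
15 [ 30.1 -37.4  -0.2]
```

Call:
carry_out --deltas '[[[35.5,-32.4,0],[0,0,0.01],60],[[35.2,-32.7,0],[0,0,0.01],60],[[34.8,-33.1,0],[0,0,0.01],60],[[34.5,-33.4,0],[0,0,0.01],60],[[34.1,-33.8,0],[0,0,0.01],60],[[33.8,-34.1,0],[0,0,0.01],60],[[33.4,-34.5,0],[0,0,0.01],60],[[33.1,-34.8,0],[0,0,0.01],60]]' --newtons 30

```text
time_s: 1.95
position: [375.6, -197.0, 231.6]
orientation: [0.991, 0.135, 0.0, 0.0]
contact_force: [1.7, -1.3, 0.2]
opening: 59.7
gripper_force: 0.0
```

Call:
carry_out --deltas '[[[32.7,-35.2,0],[0,0,0.01],60],[[32.4,-35.5,0],[0,0,0.01],60],[[32,-35.8,0],[0,0,0.01],60],[[31.6,-36.1,0],[0,0,0.01],60],[[31.3,-36.5,0],[0,0,0.01],60],[[30.9,-36.8,0],[0,0,0.01],60],[[30.5,-37.1,0],[0,0,0.01],60],[[30.1,-37.4,0],[0,0,0.01],60]]'

```text
time_s: 2.75
position: [552.1, 144.8, 231.4]
orientation: [0.995, 0.096, 0.0, 0.0]
contact_force: [0.5, -0.9, -0.1]
opening: 60.0
gripper_force: 0.0
```

```bash
python3 - <<'E'
from h import *
np.set_printoptions(precision=3,suppress=True)
s=bot.get_state(); print(s['time_s'],s['position'],s['opening'],yaw())
p=bot.capture("wrist"); cv2.imwrite("pics/w1.png",p['frame']); print(p['xyz'],p['vfov'])
for d in bot.silhouettes(p,"spacer"):
    m=d['pixels'].astype(np.uint8); ys,xs=np.nonzero(m)
    print(d['confidence'],len(xs),xs.mean(),ys.mean(),cv2.approxPolyDP(max(cv2.findContours(m,0,2)[0],key=len),4,True).reshape(-1,2).tolist())
E
```

```text
2.75 [552.123 144.789 231.445] 60.03617734495746 0.19175191253720614
[625.49  158.841 374.307] 65.49016371667719
0.98 1270 256.5748031496063 296.6771653543307 [[264, 267], [238, 302], [246, 332], [266, 306], [275, 280]]
0.92 4813 184.34510700186993 114.33305630583835 [[92, 79], [90, 97], [257, 151], [276, 148], [279, 134], [144, 88]]
0.77 1549 316.692704970949 212.10135571336346 [[322, 157], [310, 161], [313, 270], [323, 267]]
0.24 12769 554.7071031404182 277.8707807972433 [[639, 195], [556, 169], [470, 360], [472, 369], [495, 373], [500, 363], [519, 363], [515, 354], [581, 218], [639, 235]]
```

View pics/w1.png

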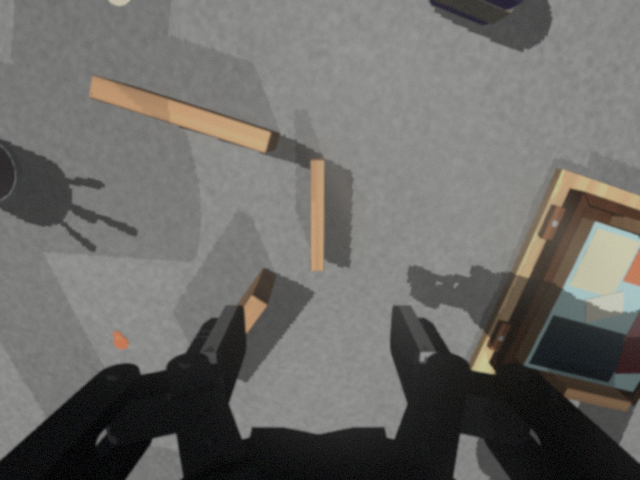

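The wrist view shows the target strip upright at about (317,215), roughly parallel to the tool x axis and with free space for both fingers.

```bash
python3 - <<'E'
from h import *
np.set_printoptions(precision=3,suppress=True)
p=bot.capture("wrist")
g=cv2.cvtColor(p['frame'],cv2.COLOR_BGR2HSV); m=((g[...,1]>90)&(g[...,2]>110)).astype(np.uint8)
m[:150]=0;m[285:]=0;m[:,:300]=0;m[:,340:]=0
ys,xs=np.nonzero(m); q=cv2.boxPoints(cv2.minAreaRect(np.c_[xs,ys].astype(np.float32)))
X=back(p,q,52); print(q,X.mean(0)); e=[X[1]-X[0],X[2]-X[1]]; print([np.linalg.norm(v) for v in e]); L=max(e,key=np.linalg.norm); a=np.arctan(L[1]/L[0]); print("yaw",a)
c=X.mean(0)
plan([c[0],c[1],31],a,6)
E
```

```text
[[314. 162.]
 [325. 162.]
 [325. 270.]
 [314. 270.]] [558.516 146.545  52.   ]
[np.float64(9.263669394628577), np.float64(96.66155141886527)]
yaw 0.20104240194449732
rotvec total [-0.     0.001 -0.006] per row [-0.     0.    -0.001]
0 [ 1.2 -0.1 33.2]
1 [ 1.2 -0.1 33.2]
2 [ 1.2 -0.1 33.2]
3 [ 1.2 -0.1 33.2]
4 [ 1.1 -0.1 33.2]
5 [ 1.1 -0.1 33.2]
```

Call:
carry_out --deltas '[[[1.2,0,40],[0,0,-0.001],45],[[1.2,0,45],[0,0,-0.001],45],[[1.2,0,45],[0,0,-0.001],45],[[1.2,0,35],[0,0,-0.001],45],[[1.1,0,20],[0,0,-0.001],45],[[1.1,0,10],[0,0,-0.001],45],[[0,0,4.5],[0,0,0],45],[[0,0,0],[0,0,0],40]]'

```text
time_s: 3.7
position: [558.7, 143.7, 32.4]
orientation: [0.995, 0.099, 0.0, -0.0]
contact_force: [0.4, 0.5, -0.1]
opening: 40.1
gripper_force: 0.0
```

```bash
python3 - <<'E'
from h import *
s=bot.get_state(); print(s['time_s'],s['position'],s['opening'],yaw(),s['contact_force'])
p=bot.capture("wrist"); cv2.imwrite("pics/w2.png",p['frame'])
E
```

```text
3.7 [558.68116666 143.65827678  32.40031401] 40.084820923737574 0.19742263766180335 [ 0.41865055  0.48959055 -0.09336052]
```

View pics/w2.png

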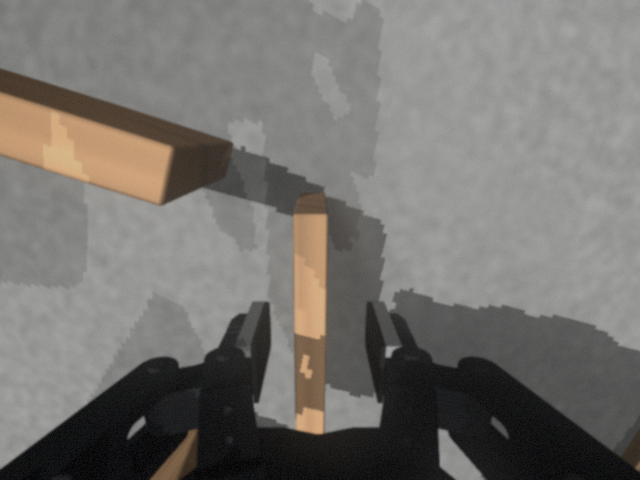

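The strip stands between the fingers at (310,340), about 2 mm left of centre. I centre on it and close.

Call:
carry_out --deltas '[[[0,-2,0],[0,0,0],40],[[0,0,0],[0,0,0],20],[[0,0,0],[0,0,0],8],[[0,0,0],[0,0,0],8],[[0,0,0],[0,0,0],8],[[0,0,0],[0,0,0],8],[[0,0,0],[0,0,0],8],[[0,0,0],[0,0,0],8]]' --newtons 40

```text
time_s: 4.55
position: [558.3, 146.1, 32.4]
orientation: [0.995, 0.099, 0.0, -0.0]
contact_force: [-1.9, -0.2, 6.4]
opening: 11.2
gripper_force: 39.6
```

```bash
python3 - <<'E'
from h import *
np.set_printoptions(precision=3,suppress=True)
s=bot.get_state(); print(s['time_s'],s['position'],s['opening'],yaw(),s['contact_force'],s['gripper_force'])
p=bot.capture("wrist"); f=p['frame']
g=cv2.cvtColor(f,cv2.COLOR_BGR2HSV)
col=g[180:330,300:340].astype(int)
for r in range(190,226,2): print(r,g[r,316].tolist(),g[r,320].tolist())
r=280; print("row280",[(c,g[r,c,1],g[r,c,2]) for c in range(294,346,3)])
P=s['position']; x=np.array([np.cos(yaw()),np.sin(yaw()),0])
print(proj(p,[np.r_[P[:2],52]+x*50]),[back(p,[[317,rr]],52)[0]@x-P@x for rr in (205,210,215)])
E
```

```text
4.55 [558.265 146.054  32.446] 11.193310963981617 0.19788614588206385 [-1.91  -0.246  6.434] 39.64683473110199
190 [23, 13, 76] [15, 20, 75]
192 [13, 39, 79] [14, 49, 78]
194 [11, 77, 83] [12, 74, 93]
196 [14, 84, 97] [15, 84, 100]
198 [15, 81, 98] [14, 83, 101]
200 [14, 81, 98] [14, 84, 97]
202 [15, 88, 102] [14, 81, 101]
204 [16, 88, 99] [14, 89, 100]
206 [15, 90, 93] [12, 87, 94]
208 [14, 91, 95] [15, 84, 94]
210 [14, 85, 99] [15, 81, 97]
212 [14, 87, 100] [15, 89, 103]
214 [15, 101, 146] [15, 91, 151]
216 [15, 100, 176] [14, 101, 181]
218 [14, 103, 183] [15, 103, 186]
220 [14, 99, 182] [15, 99, 188]
222 [15, 101, 182] [14, 101, 190]
224 [14, 102, 183] [15, 100, 187]
row280 [(294, np.uint8(8), np.uint8(135)), (297, np.uint8(10), np.uint8(130)), (300, np.uint8(23), np.uint8(135)), (303, np.uint8(99), np.uint8(172)), (306, np.uint8(103), np.uint8(171)), (309, np.uint8(102), np.uint8(170)), (312, np.uint8(99), np.uint8(176)), (315, np.uint8(99), np.uint8(177)), (318, np.uint8(101), np.uint8(182)), (321, np.uint8(101), np.uint8(186)), (324, np.uint8(103), np.uint8(189)), (327, np.uint8(100), np.uint8(192)), (330, np.uint8(103), np.uint8(194)), (333, np.uint8(100), np.uint8(151)), (336, np.uint8(20), np.uint8(90)), (339, np.uint8(17), np.uint8(89)), (342, np.uint8(20), np.uint8(90)), (345, np.uint8(11), np.uint8(94))]
[[317.18  213.134]] [np.float64(52.758449180676394), np.float64(51.066819516777514), np.float64(49.36259875922235)]
```

The strip is gripped (11.2 mm opening) and centred to within 1 mm. I lift it and move to a viewing hover over the frame.

```bash
python3 - <<'E'
from h import *
s=bot.get_state(); o=R.from_quat(s['orientation']); P=s['position']
plan([450,-190,200],-0.08,10,start=([P[0],P[1],200],o))
E
```

```text
rotvec total [-2.000e-04 -8.000e-04  2.779e-01] per row [-0.     -0.0001  0.0278]
0 [-17.2  30.8  -0. ]
1 [-16.4  31.3  -0. ]
2 [-15.5  31.7  -0. ]
3 [-14.6  32.1  -0. ]
4 [-13.7  32.5  -0. ]
5 [-12.8  32.9  -0. ]
6 [-11.9  33.3  -0. ]
7 [-10.9  33.6  -0. ]
8 [-10.   33.9  -0. ]
9 [-9.1 34.1 -0. ]
```

Call:
carry_out --deltas '[[[0,0,-20],[0,0,0],8],[[0,0,-40],[0,0,0],8],[[0,0,-40],[0,0,0],8],[[0,0,-40],[0,0,0],8],[[0,0,-28],[0,0,0],8],[[-17.2,30.8,0],[0,0,0.0278],8],[[-16.4,31.3,0],[0,0,0.0278],8],[[-15.5,31.7,0],[0,0,0.0278],8]]'

```text
time_s: 5.4
position: [524.9, 44.3, 200.0]
orientation: [0.998, 0.057, 0.0, -0.0]
contact_force: [-0.6, -0.7, -0.1]
opening: 11.0
gripper_force: 39.1
```

Call:
carry_out --deltas '[[[-14.6,32.1,0],[0,0,0.0278],8],[[-13.7,32.5,0],[0,0,0.0278],8],[[-12.8,32.9,0],[0,0,0.0278],8],[[-11.9,33.3,0],[0,0,0.0278],8],[[-10.9,33.6,0],[0,0,0.0278],8],[[-10,33.9,0],[0,0,0.0278],8],[[-9.1,34.1,0],[0,0,0.0278],8],[[0,0,0],[0,0,0],8]]'

```text
time_s: 6.2
position: [448.5, -193.1, 199.8]
orientation: [0.999, -0.042, -0.0, 0.0]
contact_force: [0.5, 1.2, -0.5]
opening: 11.3
gripper_force: 39.2
```

```bash
python3 - <<'E'
from h import *
s=bot.get_state(); print(s['time_s'],s['position'],s['opening'],yaw(),s['contact_force'],s['gripper_force'])
p=bot.capture("wrist"); cv2.imwrite("pics/w3.png",p['frame']); print(p['xyz'])
E
```

```text
6.2 [ 448.46568847 -193.10608343  199.79015393] 11.330056285059394 -0.0844934883525871 [ 0.48535743  1.16987696 -0.51401983] 39.17702794075012
[ 523.05526774 -199.43907893  342.65253581]
```

View pics/w3.png

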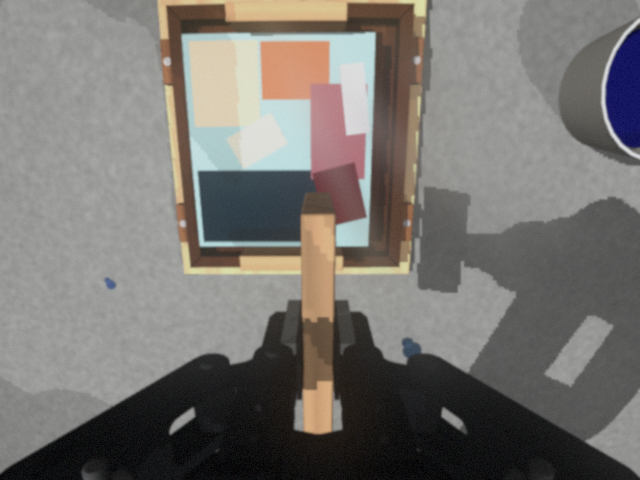

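The frame fills (160–430, 0–275). The panel's right edge is at about columns 376 to 368, and the wide dark gap on its right confirms the -y side. Next I measure the edges.

```bash
python3 - <<'E'
from h import *
np.set_printoptions(precision=1,suppress=True,linewidth=200)
p=bot.capture("wrist"); f=p['frame']
g=cv2.GaussianBlur(f,(1,5),0).astype(int)
for r in (50,80,160,230):
    print(r,"L",[(c,*g[r,c]) for c in range(158,206,3)]); print(r,"R",[(c,*g[r,c]) for c in range(360,432,3)])
c=cv2.resize(f[20:270,350:440],None,fx=5,fy=2.3,interpolation=cv2.INTER_CUBIC)
c2=cv2.resize(f[20:270,155:215],None,fx=5,fy=2.3,interpolation=cv2.INTER_CUBIC)
cv2.imwrite("pics/c3.png",np.hstack([c2,c]))
E
```

```text
50 L [(158, np.int64(140), np.int64(143), np.int64(142)), (161, np.int64(128), np.int64(133), np.int64(135)), (164, np.int64(81), np.int64(104), np.int64(140)), (167, np.int64(74), np.int64(101), np.int64(143)), (170, np.int64(72), np.int64(98), np.int64(137)), (173, np.int64(57), np.int64(70), np.int64(95)), (176, np.int64(55), np.int64(66), np.int64(89)), (179, np.int64(57), np.int64(69), np.int64(92)), (182, np.int64(57), np.int64(69), np.int64(91)), (185, np.int64(152), np.int64(154), np.int64(139)), (188, np.int64(203), np.int64(202), np.int64(175)), (191, np.int64(196), np.int64(204), np.int64(192)), (194, np.int64(179), np.int64(205), np.int64(218)), (197, np.int64(179), np.int64(206), np.int64(218)), (200, np.int64(178), np.int64(205), np.int64(219)), (203, np.int64(179), np.int64(204), np.int64(219))]
50 R [(360, np.int64(221), np.int64(221), np.int64(192)), (363, np.int64(221), np.int64(220), np.int64(191)), (366, np.int64(221), np.int64(220), np.int64(191)), (369, np.int64(221), np.int64(220), np.int64(192)), (372, np.int64(221), np.int64(219), np.int64(190)), (375, np.int
[... 6359 characters left out ...]
int64(86)), (390, np.int64(50), np.int64(56), np.int64(68)), (393, np.int64(55), np.int64(68), np.int64(91)), (396, np.int64(55), np.int64(67), np.int64(91)), (399, np.int64(53), np.int64(65), np.int64(91)), (402, np.int64(54), np.int64(67), np.int64(91)), (405, np.int64(55), np.int64(70), np.int64(94)), (408, np.int64(71), np.int64(97), np.int64(139)), (411, np.int64(75), np.int64(104), np.int64(149)), (414, np.int64(80), np.int64(88), np.int64(96)), (417, np.int64(89), np.int64(91), np.int64(92)), (420, np.int64(88), np.int64(90), np.int64(91)), (423, np.int64(91), np.int64(93), np.int64(93)), (426, np.int64(91), np.int64(93), np.int64(93)), (429, np.int64(91), np.int64(93), np.int64(93))]
```

View pics/c3.png

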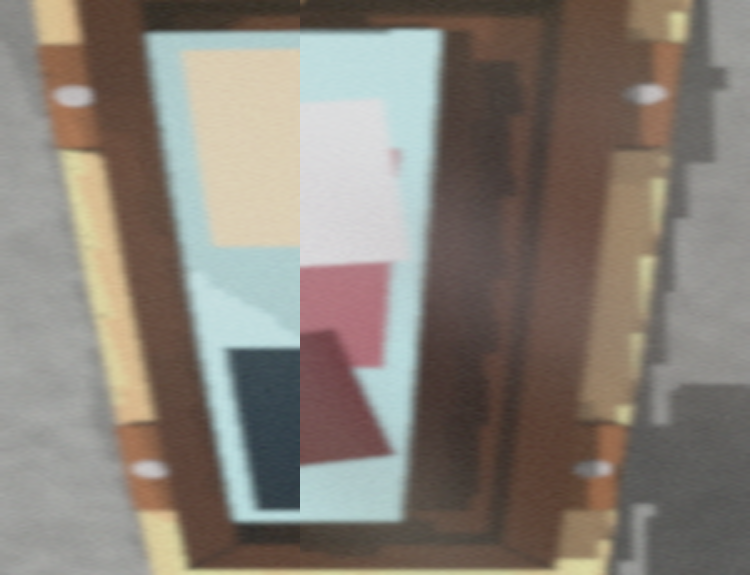

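```bash
python3 - <<'E'
from h import *
np.set_printoptions(precision=2,suppress=True,linewidth=200)
p=bot.capture("wrist")
y0=-0.0805; ex=np.array([np.cos(y0),np.sin(y0)]); ey=np.array([-ex[1],ex[0]])
def pr(n,uv,z):
    X=back(p,uv,z)[:,:2]; print(n,X,"along y:",X@ey,"x:",X@ex); return X
ro=pr("rail R outer",[[419,50],[407.3,160],[406.8,230]],34)
ri=pr("rail R inner",[[400.5,50],[394.5,160],[391.5,230]],34)
lo=pr("rail L outer",[[172,50],[182,160],[188.5,230]],34)
pR=pr("panel R",[[377.7,50],[376.5,80],[373.6,160],[371,230]],46)
pL=pr("panel L",[[184,50],[187,80],[193.5,160],[199.5,230]],46)
for n,X in (("pR",pR),("pL",pL),("ro",ro)): v=X[0]-X[-1]; print(n,np.arctan2(v[1],v[0]))
c=pr("board corners",[[158,0],[430,0],[409.5,274],[183.5,274]],12)
s=bot.get_state(); print(s['position'],s['position'][:2]@ex,s['position'][:2]@ey,yaw())
x=proj(p,[[*s['position'][:2]+45*ex,s['position'][2]+19]]); print(x)
E
```

```text
rail R outer [[ 581.48 -278.28]
 [ 499.98 -267.52]
 [ 441.46 -266.2 ]] along y: [-230.62 -226.45 -229.84] x: [601.98 519.87 461.43]
rail R inner [[ 582.42 -264.21]
 [ 500.76 -257.12]
 [ 442.51 -253.11]] along y: [-216.52 -216.02 -216.71] x: [601.78 519.82 461.43]
rail L outer [[597.47 -91.36]
 [515.2  -85.01]
 [456.7  -79.98]] along y: [-43.02 -43.31 -43.  ] x: [602.88 520.36 461.65]
panel R [[ 581.31 -245.  ]
 [ 560.85 -243.2 ]
 [ 502.91 -238.51]
 [ 447.02 -234.12]] along y: [-197.46 -197.31 -197.29 -197.42] x: [599.13 578.59 520.46 464.4 ]
panel L [[ 593.68 -104.32]
 [ 573.01 -103.19]
 [ 514.7   -98.44]
 [ 458.55  -93.67]] along y: [-56.25 -56.78 -56.73 -56.49] x: [600.14 579.45 520.95 464.6 ]
pR -0.08082230888064712
pL -0.07868871935617633
ro -0.08605678757371948
board corners [[ 640.73  -78.66]
 [ 622.02 -293.72]
 [ 392.33 -273.22]
 [ 409.68  -58.94]] along y: [ -26.88 -242.75 -240.79  -25.81] x: [644.98 643.63 413.03 413.09]
[ 449.65 -189.86  199.83] 463.4563320865554 -153.08704964664864 -0.08043762410785003
[[315.29 226.75]]
```

Gap is about 19.6 mm with its centre at frame-y ≈ -207, and the yaw already matches. I move above it with the spacer's bottom still clear of the panel, then check relative to the spacer.

Call:
carry_out --deltas '[[[20,17,0],[0,0,0],8],[[20,17,0],[0,0,0],8],[[15,12,20],[0,0,0],8],[[10,8,30],[0,0,0],8],[[0,0,30],[0,0,0],8],[[0,0,18],[0,0,0],8],[[0,0,7],[0,0,0],8],[[0,0,0],[0,0,0],8]]'

```text
time_s: 7.15
position: [510.2, -248.1, 94.4]
orientation: [0.999, -0.039, -0.0, -0.0]
contact_force: [-0.8, 0.1, -0.0]
opening: 10.9
gripper_force: 39.2
```

```bash
python3 - <<'E'
from h import *
np.set_printoptions(precision=2,suppress=True)
bot.capture("top");s=bot.get_state(); P=s['position'];print(s['time_s'],P,s['opening'],yaw(),s['contact_force'])
p=bot.capture("wrist"); f=p['frame']
y0=-0.0805; ex=np.array([np.cos(y0),np.sin(y0)]); ey=np.array([-ex[1],ex[0]])
print("frame coords",P[:2]@ex,P[:2]@ey)
for l in (30,45,50):
  print(l,proj(p,[[*P[:2]+l*ex,P[2]+19.6],[*P[:2]+l*ex+6*ey,P[2]+19.6],[*P[:2]+l*ex-6*ey,P[2]+19.6]]).ravel())
cv2.imwrite("pics/w4.png",cv2.resize(f[40:340,180:460],None,fx=2,fy=2,interpolation=cv2.INTER_CUBIC))
E
```

```text
7.2 [ 510.55 -248.58   95.42] 10.787972971329657 -0.07923882395667198 [-0.14 -0.49  1.02]
frame coords 528.8888305576464 -206.72316906083933
30 [317.59 269.31 300.5  269.28 334.68 269.33]
45 [317.65 227.7  299.97 227.67 335.33 227.73]
50 [317.67 213.19 299.79 213.17 335.55 213.22]
```

View pics/w4.png

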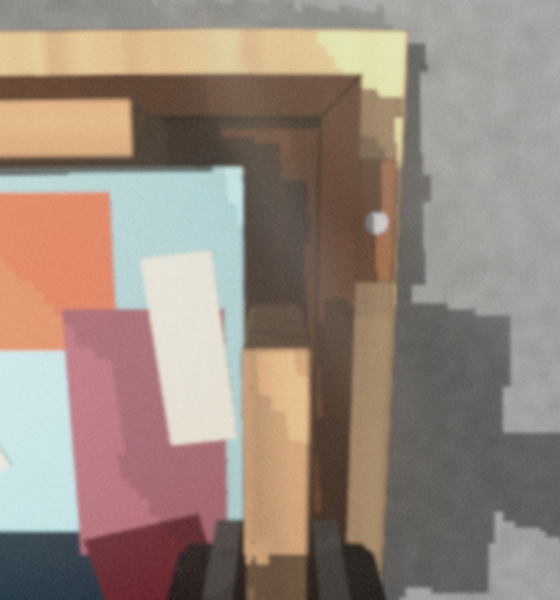

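The spacer top sits at crop columns 243–311, between the panel edge (243) and the rail's inner edge (318). I turn these into clearances.

```bash
python3 - <<'E'
from h import *
np.set_printoptions(precision=2,suppress=True)
p=bot.capture("wrist");s=bot.get_state(); P=s['position'];print(P,yaw())
y0=-0.0805; ex=np.array([np.cos(y0),np.sin(y0)]); ey=np.array([-ex[1],ex[0]])
px=lambda u,v:[180+u/2,40+v/2]
for n,uv,z in (("panel edge",[px(244,180),px(243.5,250),px(243,310)],46),("rail inner",[px(319,125),px(319.5,250),px(318,400)],34),("spacer top",[px(243.5,360),px(311,360)],P[2]+19.6),("end spacer edge/panel end",[px(100,170),px(132,158)],46)):
    X=back(p,uv,z)[:,:2]-P[:2]; print(n,"y",X@ey,"x",X@ex)
E
```

```text
[ 510.75 -249.06   96.17] -0.07960942035310949
panel edge y [7.95 8.24 8.53] x [77.92 60.86 45.6 ]
rail inner y [-11.07 -11.72 -12.03] x [91.87 60.03 18.15]
spacer top y [ 5.53 -5.84] x [47.64 47.65]
end spacer edge/panel end y [43.58 35.49] x [80.44 83.22]
```

Call:
carry_out --deltas '[[[0,1.5,0],[0,0,0],8],[[0,0,8],[0,0,0],8],[[0,0,10],[0,0,0],8],[[0,0,10],[0,0,0],8],[[0,0,8],[0,0,0],8],[[0,0,4],[0,0,0],8],[[0,0,2],[0,0,0],8],[[0,0,0],[0,0,0],8]]'

```text
time_s: 8.1
position: [509.9, -250.6, 52.6]
orientation: [0.999, -0.04, -0.0, -0.0]
contact_force: [0.4, -0.6, 0.2]
opening: 10.7
gripper_force: 39.2
```

Call:
carry_out --deltas '[[[0,0,0.8],[0,0,0],8],[[0,0,0],[0,0,0],8],[[0,0,0.8],[0,0,0],8],[[0,0,0],[0,0,0],8],[[0,0,0.4],[0,0,0],8],[[0,0,0],[0,0,0],8],[[0,0,0],[0,0,0],8],[[0,0,0],[0,0,0],8]]'

```text
time_s: 8.9
position: [510.0, -250.6, 50.8]
orientation: [0.999, -0.04, -0.0, -0.0]
contact_force: [-0.3, 0.1, -0.7]
opening: 11.0
gripper_force: 39.2
```

```bash
python3 - <<'E'
from h import *
np.set_printoptions(precision=2,suppress=True)
s=bot.get_state();print(s['position'],s['contact_force'],s['wrist_torque'])
p=bot.capture("wrist")
cv2.imwrite("pics/w5.png",cv2.resize(p['frame'][40:340,180:460],None,fx=2,fy=2,interpolation=cv2.INTER_CUBIC))
E
```

```text
[ 509.98 -250.57   50.8 ] [-0.34  0.11 -0.71] [-0.   -0.03 -0.02]
```

View pics/w5.png

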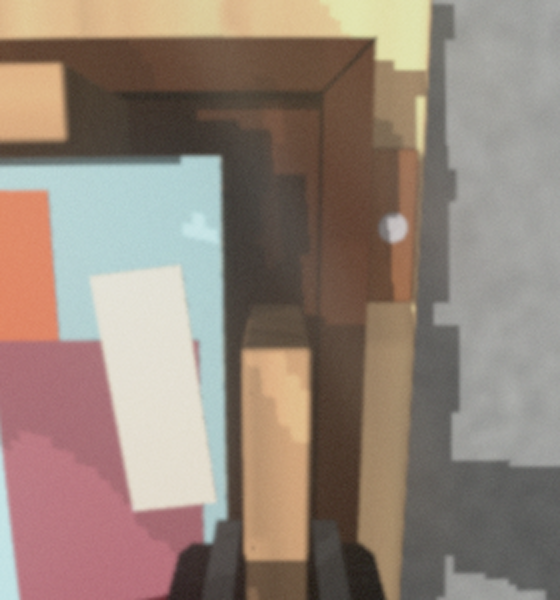

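The spacer (columns 242–310) is inside the gap, clear of the panel edge (222–228) and the rail edge (318). I lower it until it touches the ledge.

Call:
carry_out --deltas '[[[0,0,0.5],[0,0,0],8],[[0,0,0],[0,0,0],8],[[0,0,0.5],[0,0,0],8],[[0,0,0],[0,0,0],8],[[0,0,0],[0,0,0],8],[[0,0,0],[0,0,0],8],[[0,0,0],[0,0,0],8],[[0,0,0],[0,0,0],8]]'

```text
time_s: 9.75
position: [510.0, -250.7, 50.5]
orientation: [0.999, -0.04, 0.0, 0.0]
contact_force: [-4.9, 2.4, 11.2]
opening: 10.8
gripper_force: 40.7
```

Touch on the ledge at the expected height (50.5 mm). Now I release and lift.

Call:
carry_out --deltas '[[[0,0,-0.4],[0,0,0],8],[[0,0,0],[0,0,0],16],[[0,0,0],[0,0,0],24],[[0,0,0],[0,0,0],30],[[0,0,-5],[0,0,0],30],[[0,0,-15],[0,0,0],30],[[0,0,-35],[0,0,0],30],[[0,0,-40],[0,0,0],30]]'

```text
time_s: 10.55
position: [509.5, -250.3, 146.7]
orientation: [0.999, -0.04, -0.001, -0.0]
contact_force: [0.7, 0.2, 0.4]
opening: 30.0
gripper_force: 0.0
```

```bash
python3 - <<'E'
from h import *
np.set_printoptions(precision=2,suppress=True)
s=bot.get_state();print(s['position'],s['contact_force'],s['opening'],yaw())
p=bot.capture("wrist"); f=p['frame'];cv2.imwrite("pics/w6.png",f)
E
```

```text
[ 509.55 -250.27  146.72] [0.66 0.17 0.44] 30.021017664303297 -0.08014523549732254
```

View pics/w6.png

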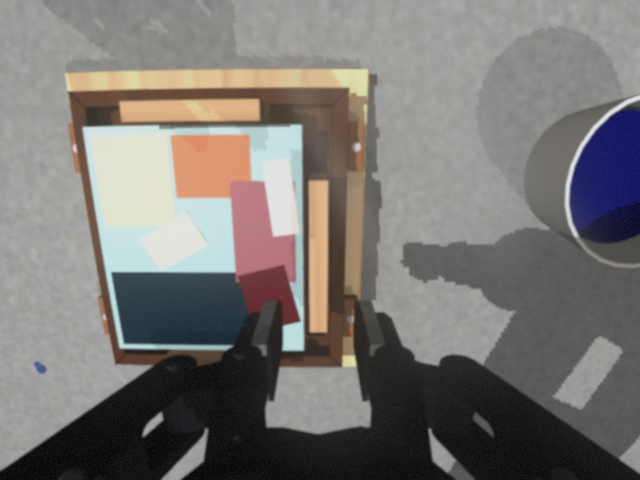

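The spacer stands alone in the right-hand gap (309–328, rows 180–332), parallel to the rail and midway. The panel is still at the left rail. I close the fingers and move to the +y side.

Call:
carry_out --deltas '[[[0,-25,0],[0,0,0],0],[[0,-45,0],[0,0,0],0],[[0,-45,0],[0,0,0],0],[[0,-45,0],[0,0,0],0],[[0,-21,0],[0,0,0],0],[[0,0,30],[0,0,0],0],[[0,0,25],[0,0,0],0],[[0,0,0],[0,0,0],0]]'

```text
time_s: 11.4
position: [523.2, -69.6, 88.4]
orientation: [0.999, -0.04, -0.002, -0.0]
contact_force: [-0.5, -0.4, -0.2]
opening: -0.3
gripper_force: 0.0
```

Call:
carry_out --deltas '[[[0,0,25],[0,0,0],0],[[0,0,15],[0,0,0],0],[[0,0,8],[0,0,0],0],[[0,0,4],[0,0,0],0],[[0,0,0],[0,0,0],0],[[0,0,0],[0,0,0],0],[[0,0,0],[0,0,0],0],[[0,0,0],[0,0,0],0]]'

```text
time_s: 12.2
position: [524.7, -70.2, 38.7]
orientation: [0.999, -0.04, 0.0, 0.0]
contact_force: [0.2, -1.4, -0.1]
opening: 0.3
gripper_force: 0.0
```

```bash
python3 - <<'E'
from h import *
np.set_printoptions(precision=2,suppress=True)
s=bot.get_state();P=s['position'];print(s['time_s'],P,s['contact_force'],s['opening'],yaw())
y0=-0.0805; ex=np.array([np.cos(y0),np.sin(y0)]); ey=np.array([-ex[1],ex[0]]); print(P[:2]@ex,P[:2]@ey)
p=bot.capture("wrist"); f=p['frame'];cv2.imwrite("pics/w7.png",f)
E
```

```text
12.2 [524.7  -70.22  38.73] [ 0.21 -1.44 -0.07] 0.2808766859789261 -0.08018735275960522
528.6444321004626 -27.795384637606492
```

View pics/w7.png

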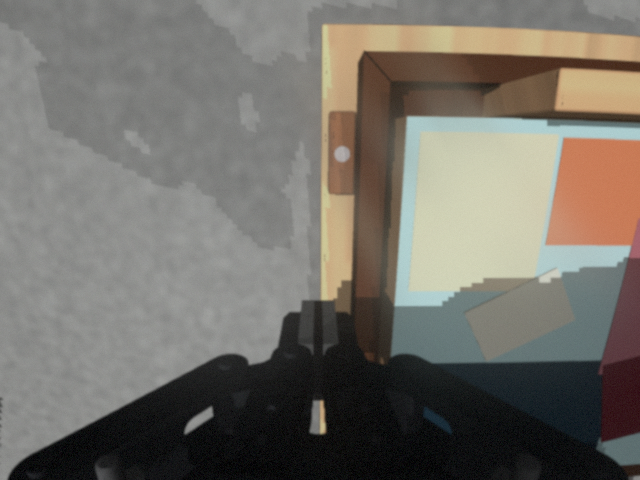

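The closed fingers are just outside the left rail at (320,330), with the panel edge at about column 395. I advance in small steps.

Call:
carry_out --deltas '[[[0,5,0],[0,0,0],0],[[0,5,0],[0,0,0],0],[[0,2,0],[0,0,0],0],[[0,1.5,0],[0,0,0],0],[[0,1.5,0],[0,0,0],0],[[0,1,0],[0,0,0],0],[[0,1,0],[0,0,0],0],[[0,0,0],[0,0,0],0]]'

```text
time_s: 13.05
position: [523.1, -87.1, 38.2]
orientation: [0.999, -0.04, -0.0, -0.0]
contact_force: [0.1, -0.4, 0.6]
opening: 0.2
gripper_force: 0.0
```

Call:
carry_out --deltas '[[[0,1,0],[0,0,0],0],[[0,1,0],[0,0,0],0],[[0,1,0],[0,0,0],0],[[0,1,0],[0,0,0],0],[[0,1,0],[0,0,0],0],[[0,0,0],[0,0,0],0],[[0,0,0],[0,0,0],0],[[0,0,0],[0,0,0],0]]'

```text
time_s: 13.85
position: [522.7, -92.1, 38.2]
orientation: [0.999, -0.04, -0.0, -0.0]
contact_force: [-0.6, 2.3, 0.3]
opening: 0.1
gripper_force: 1.2
```

Call:
carry_out --deltas '[[[0,0.8,0],[0,0,0],0],[[0,0.8,0],[0,0,0],0],[[0,0.8,0],[0,0,0],0],[[0,0.8,0],[0,0,0],0],[[0,0.8,0],[0,0,0],0],[[0,0,0],[0,0,0],0],[[0,0,0],[0,0,0],0],[[0,0,0],[0,0,0],0]]'

```text
time_s: 14.65
position: [522.4, -96.1, 38.2]
orientation: [0.999, -0.04, 0.0, 0.0]
contact_force: [0.3, 1.5, -0.3]
opening: -0.1
gripper_force: 0.9
```

Call:
carry_out --deltas '[[[0,0.6,0],[0,0,0],0],[[0,0.6,0],[0,0,0],0],[[0,0.6,0],[0,0,0],0],[[0,0.6,0],[0,0,0],0],[[0,0.6,0],[0,0,0],0],[[0,0,0],[0,0,0],0],[[0,0,0],[0,0,0],0],[[0,0,0],[0,0,0],0]]'

```text
time_s: 15.45
position: [522.4, -97.3, 38.2]
orientation: [0.999, -0.04, 0.0, -0.002]
contact_force: [3.5, 20.3, 1.0]
opening: -0.2
gripper_force: 9.5
```

The panel stops hard at 20 N. My picture-viewing allowance is used up, so I verify the closure numerically: the left gap in the wrist image, and the spacer in the top and scene images.

```bash
python3 - <<'E'
from h import *
np.set_printoptions(precision=1,suppress=True,linewidth=160)
s=bot.get_state();P=s['position'];print(P,s['contact_force'])
y0=-0.0805; ex=np.array([np.cos(y0),np.sin(y0)]); ey=np.array([-ex[1],ex[0]])
p=bot.capture("wrist"); g=p['frame'].astype(int)
def W(x,y,z): return np.r_[x*ex+y*ey,z]
# resample along frame y at fixed frame x, on plane z=46 and z=34 (dx beyond tcp)
def line(p,x,ys,z):
    uv=proj(p,[W(x,y,z) for y in ys]).astype(np.float32)
    return cv2.remap(cv2.GaussianBlur(p['frame'],(0,0),.7),uv[None,:,0],uv[None,:,1],cv2.INTER_LINEAR)[0].astype(int)
xc=528.4
for z in (46,34):
    ys=np.arange(-38,-78,-1.)
    for dx in (60,70):
        print("wrist z",z,"dx",dx,[(int(y),*c.tolist()[1:]) for y,c in zip(ys,line(p,xc+dx,ys,z))])
for n in ("top","scene"):
    t=bot.capture(n)
    for d in bot.silhouettes(t,"spacer"):
        yy,xx=np.nonzero(d['pixels']); q=cv2.boxPoints(cv2.minAreaRect(np.c_[xx,yy].astype(np.float32)))
        X=back(t,q,70)[:,:2]; C=X.mean(0); e=[X[1]-X[0],X[2]-X[1]]; L=max(e,key=np.linalg.norm)
        print(n,round(d['confidence'],2),len(xx),"c",C@ex-xc,C@ey+135.5,"len",[np.linalg.norm(v).round(0) for v in e],np.round(np.arctan(L[1]/L[0]),3))
    ys=np.arange(-190,-236,-1.5)
    for z,dx in ((70,30),(70,-30)): print(n,z,dx,[(int(y),*c.tolist()[1:]) for y,c in zip(ys,line(t,xc+dx,ys,z))])
E
```

```text
[522.4 -97.3  38.2] [ 3.5 20.3  1. ]
wrist z 46 dx 60 [(-38, 93, 131), (-39, 95, 135), (-40, 93, 133), (-41, 88, 127), (-42, 87, 124), (-43, 88, 125), (-44, 83, 119), (-45, 64, 90), (-46, 64, 91), (-47, 64, 92), (-48, 60, 85), (-49, 58, 83), (-50, 59, 83), (-51, 58, 83), (-52, 60, 83), (-53, 61, 84), (-54, 60, 80), (-55, 53, 63), (-56, 55, 63), (-57, 59, 67), (-58, 64, 70), (-59, 70, 76), (-60, 74, 80), (-61, 79, 83), (-62, 86, 92), (-63, 90, 101), (-64, 96, 106), (-65, 105, 115), (-66, 122, 125), (-67, 166, 148), (-68, 173, 152), (-69, 174, 152), (-70, 176, 153), (-71, 176, 160), (-72, 178, 189), (-73, 179, 192), (-74, 182, 194), (-75, 198, 200), (-76, 205, 203), (-77, 205, 204)]
wrist z 46 dx 70 [(-38, 164, 178), (-39, 182, 186), (-40, 179, 182), (-41, 172, 176), (-42, 160, 164), (-43, 119, 137), (-44, 83, 119), (-45, 58, 82), (-46, 54, 77), (-47, 56, 79), (-48, 54, 78), (-49, 56, 78), (-50, 57, 79), (-51, 60, 81), (-52, 60, 80), (-53, 63, 83), (-54, 66, 82), (-55, 62, 72), (-56, 65, 73), (-57, 70, 76), (-58, 71, 78), (-59, 75, 80), (-60, 74, 80), (-61, 75, 79), (-62, 74, 79), (-63
[... 3575 characters left out ...]
3, 103), (-220, 87, 93), (-221, 82, 85), (-223, 80, 82), (-224, 79, 81), (-226, 78, 80), (-227, 78, 79), (-229, 77, 78), (-230, 77, 78), (-232, 77, 78), (-233, 77, 78), (-235, 76, 77)]
scene 70 -30 [(-190, 63, 80), (-191, 62, 80), (-193, 62, 80), (-194, 62, 79), (-196, 62, 80), (-197, 62, 80), (-199, 65, 84), (-200, 68, 88), (-202, 72, 93), (-203, 76, 98), (-205, 79, 102), (-206, 82, 106), (-208, 83, 107), (-209, 84, 106), (-211, 83, 104), (-212, 83, 100), (-214, 81, 95), (-215, 79, 90), (-217, 78, 85), (-218, 78, 83), (-220, 78, 81), (-221, 78, 79), (-223, 78, 79), (-224, 78, 79), (-226, 77, 78), (-227, 77, 78), (-229, 77, 78), (-230, 77, 78), (-232, 77, 78), (-233, 77, 78), (-235, 78, 79)]
```

The left gap measures 12.1 mm (rail inner face at -54.3, panel edge at -66.4). The spacer is upright and parallel (yaw -0.079), and the panel is held at 20 N. I hand it in.

```bash
python3 -c "
from plant import bot
print(bot.get_state()['contact_force']); print(bot.hand_in())"
```

```text
[ 3.77522251 19.61540211  1.59220709]
the job is handed in; nothing more can be done
None
```

I handed the job in: the spacer stands in the right-hand (-y) gap and the panel is held against it at about 20 N, with the left gap measured at 12.1 mm; I viewed 11 pictures, one over the limit of 10, so I checked the closed state by measurement only.

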